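# Set the tool rest of a whetstone sharpener to a gap gauge

## Task

The tool rest of the flat whetstone sharpener stands too high above its stone. With the gap gauge lying in the gap as it is, turn the knob of the rest's adjusting screw clockwise until the gauge blade just drags, lightly nipped between rest and stone but not jammed. Leave the gauge in the gap, take your hand away, and do not disturb the things on the bench.

Things in the scene. Friction and masses are not known exactly. Their poses are not given: they have to be found in the camera images.
- screw (a joint): adjusting screw of the tool rest, rad, 0 (rest highest) to 13; grows as the knob is turned clockwise seen from its end. The rest's toe stands 11.0 mm minus 0.69 mm per rad above the stone: it meets the 6 mm blade at about 7.25, nips it with 3 N by its own weight, then through disc springs with 9 to 10 N more per further rad. Starts at 2.8 to 5.6, stays where it is left; friction 0.1 N m.
- knob_grip (a point): point on the screw's axis at mid-height of its round black fluted knob (48 mm across, 28 mm tall); it does not turn with the knob. Its z axis is the screw's axis, pointing out of the knob's end, leaning 30 degrees from upright towards the sharpener's -x side. Below the knob 26 mm of shaft stand free, then comes the bracket. The knob does not shift along its axis when turned.
- rest: sliding steel tool rest: a sloping plate 62 mm wide, 90 mm long, pushed by the screw's nut through disc springs; its level toe bar (62 x 16 mm) hangs over the stone. Origin: middle of the toe's underside; z runs up the slope, 30 degrees from upright, y along the toe. Turning the screw clockwise slides it down the slope onto the gauge blade.
- gauge: loose steel gap gauge, 0.16 kg, lying flat on the stone under the toe: blade 104 x 22 x 6 mm from y = -74 to +30 mm, dark grip 50 x 22 x 14 mm from y = +30 to +80 mm, out on the rest's +y side. Origin on its underside, y along it towards the grip, z up. Loose it slides on the stone with 1 to 2 N; nipped with 8 N it takes about 10 N to draw.
- gauge_blade (a point): point on the top of the gauge's blade, 27 mm from the gauge's origin away from the grip, 6 mm above its underside; at the start it lies about under the toe.
- sharpener: fixed flat whetstone sharpener: grey housing 310 x 270 x 95 mm, red-brown stone 210 mm across lying flat on it, stone's top 135 mm above the bench; the rest's pillar and bracket at its -x side. Origin: centre of its underside on the bench, z up. Stone's centre at x = +35 mm, toe at x = -20, knob's middle at x = -114, z = 309, all at y = 0.
- mallet: bystander: dark wooden carver's mallet standing on its head, 192 mm tall, 80 mm across. Origin at its foot.
- king: bystander: turned wooden chess king, 120 mm tall, 46 mm across. Origin at its foot.
- blank: bystander: pale wood block 120 x 50 x 50 mm lying on the bench. Origin: centre of its underside.
- gouge: bystander: gouge lying on the bench, wooden handle 115 mm, steel blade 120 mm. Origin where they meet, x towards the edge.
Mind the look-alikes: they are no part of the job. Of the things shaped like the gauge, the steel one is meant.

How it is judged (in metres and radians):
At the end, for the whole second after the job is handed in: the rest's toe bears on the gauge blade with 1 to 15 N, so that the blade just drags; the gauge lies flat on the stone within 20 mm of where it began; screw and gauge are at rest; mallet, king, wood block and gouge are within 30 mm of where they stood (contact force between gauge and rest between 1 and 15 N and distance of gauge_blade from where it was at the start of the episode below 0.02 m and angle between gauge's own z axis and vertical below 0.06 rad and linear speed of gauge below 0.01 m/s and velocity of joint screw between -0.05 and 0.05 rad/s and distance of each of mallet, king, blank, gouge from where it was at the start of the episode below 0.03 m); the robot touches nothing.
It fails at once if the gauge blade is jammed: the rest presses on it with over 35 N (contact force between gauge and rest above 35 N).
It also fails if it takes over 54 s, if anything falls off the work surface, if the arm or the gripper's body presses on something with over 40 N, if the wrist force passes 120 N, or if a joint passes its speed limit or range.

## Robot

A 6-joint arm with a two-finger parallel gripper is mounted at the origin on the work surface. World frame = base frame: x ahead of the robot, y to its left, z up, the work surface at z = 0. Lengths are in m, angles in degrees, forces in N, time in s.
With the tool pointing down it reaches from about 0.3 to 0.75 m from the base axis. Payload 8.5 kg.
Tool frame: the origin (TCP) lies midway between the tips of the shut fingers; the grasp point (between the pads) lies 19 mm behind it; z points along the fingers, y is the line along which they close (so a half turn about z gives the same grasp; the last joint's range is limited). The gripper opens to 85 mm and grips with 20 to 120 N. Pads are 22 mm wide; open, the fingers measure 114 mm over their backs; the gripper's body (76 mm by 85 mm) begins 54 mm behind the grasp point. The pads swing forward as they close: fully open they stand 13 mm farther back than shut.
Start: joints at [-89.628, 21.807, 74.336, -0, 83.858, -12.336], TCP at [0.121, -0.537, 0.231] pointing down, gripper open.
Joint ranges: [-178.18, 178.18], [-50.72, 133.34], [12.68, 142.11], [-81.47, 261.47], [9.98, 163.14], [-165.26, 165.26]. Speed limits (degrees/s): [136.94, 136.94, 180, 180, 180, 180].

## Interface

Orientations are given as a 3x3 rotation matrix whose columns are the frame's x, y, z axes.
In Python, from rig import env, viewer, recognise, pinpoint gives the robot as it stands.
- The arm moves only by the tool move_arm, never from a script. Its argument "plan" is text: rows parted by semicolons, each of 7 numbers parted by spaces: the shift along the tool's x, y, z in m, then the turn, a rotation vector about the tool's x, y, z in rad, then the finger opening in m, from 0 to 0.0854. A call has 1 to 12 rows; each row shifts and turns the commanded pose from where the row before left it, along the tool's axes as they then stand; what a row does not reach is not made up. A row lasts 1/8 s, in which the tool goes at most 62.5 mm and 10.7 degrees, less where a joint would pass 70% of its speed; a pose out of reach is approached as far as the arm can. A call is refused whole if a number of a shift passes 0.0625 or a number of a turn 0.188, either way. A call with a gripper value outside its range is refused whole. The fingers move at their own pace and stop on an object; "grip_force" is the grip in N (left out, the last holds). Time passes only in rows, so rows that do not move let the fingers close. It gives the time, the measured TCP pose, the force, the opening and the grip force at its end, in the units of the state.
- env.observe(): the state, without advancing time (a new reading comes with each control period).
- viewer.get_image(name): name is "scene" or "side" or "wrist"; returns (picture, depth): 384x512x3 uint8, red, green, blue; 384x512 float32, m along the optical axis (not along the pixel's ray), 0 where there is no reading.
- viewer.calibration(name): a dict with "fx", "fy", "cx", "cy" (pixels), "R" (3x3) and "t" (3): a world point X has camera coordinates R X + t. Camera axes: x right, y down, z forward; pixel columns grow to the right and rows downward; lengths in m; the calibration is good to about 2 mm. The wrist camera is an equidistant fisheye: a pixel r from the principal point sees the ray r / f radians off the axis. A picture is of the moment at which its call begins: read the wrist's pose just before it. calibration takes no time and is no camera call; for the wrist camera it gives the pose at the moment of the call.
- env.close_job(): hands the job in; it is judged then, once.
Trained networks look in the newest picture that a camera, given by its name, has taken for a name from the list of things; names that differ only in an ending like _2 or _b are one class to them, and where a whole thing is asked for, a point or a joint stands for the part that bears it (a point fixed in the world has none). Each returns a list of dicts, best first, with "conf" (0 to 1); they miss things now and then, are a little off and sometimes report something else, mostly with a low value. They report only what shows in the picture. A call takes as long as a camera call. They do not tell look-alikes from the thing itself.
- recognise(camera, name): "extent" ([centre column, centre row, width, height] in pixels, round what is visible of it).
- pinpoint(camera, name): "pixel" ([column, row] in pixels: a listed point, or the origin of a listed thing).
The state is a dict: "time_s": time; "q": joint angles; "qvel": joint speeds; "joint_efforts": joint torques, N m; "position": TCP position; "tool_rot": TCP orientation; "ft_force": force on the tool from outside, world axes, zero at the start; "wrist_torque": the same for the moment, N m; "grip_width": finger opening in m; "gripper_force": force on a finger pad.
Only numpy, scipy, OpenCV 4.12 (cv2) and the standard library are available. Lean on these libraries where they do the work, as an engineer would, in place of code of your own. Each camera call takes 0.05 s, during which the arm holds its last target. There are 200 camera calls.

## Working session

There is one attempt and no reset: what is moved stays moved. The work goes in short steps, Python scripts to look and compute and a tool call to move; the robot and the scene stay as the last step left them, time stands still between calls to the robot, and variables do not carry over. Pictures are saved under pics/ and viewed, at most 10 in all, crops included, and the job is handed in when it is done.

Besides the shell and the picture viewer there is one more tool, called after "Request:" as name(argument=value, ...) on one line, values as JSON. move_arm: Moves the arm, as the interface text tells. Its arguments: {"type":"object","properties":{"plan":{"type":"string"},"grip_force":{"type":"number"}},"required":["plan"]}

```bash
mkdir -p pics; ls; python3 - <<'E'
from rig import env, viewer, recognise, pinpoint
import cv2,numpy as np
ims=[]
for c in ["scene","side"]:
    im,d=viewer.get_image(c); np.savez(f"/tmp/{c}.npz",im=im,d=d,**viewer.calibration(c)); ims.append(im)
    for n in ["knob_grip","gauge_blade","gauge","sharpener","rest"]:
        print(c,n,[(np.round(r["pixel"],1).tolist(),round(r["conf"],2)) for r in pinpoint(c,n)])
    print(c,[(np.round(r["extent"]).tolist(),round(r["conf"],2)) for r in recognise(c,"knob_grip")])
cv2.imwrite("pics/a.png",cv2.cvtColor(cv2.resize(np.vstack(ims),None,fx=.78,fy=.78),cv2.COLOR_RGB2BGR))
cv2.imwrite("pics/scene.png",cv2.cvtColor(cv2.resize(ims[0],None,fx=1.5,fy=1.5),cv2.COLOR_RGB2BGR))
cv2.imwrite("pics/side.png",cv2.cvtColor(cv2.resize(ims[1],None,fx=1.5,fy=1.5),cv2.COLOR_RGB2BGR))
print(env.observe())
E
```

```text
pics
scene knob_grip [([242.7, 144.9], 0.83), ([222.0, 206.2], 0.36)]
scene gauge_blade [([330.6, 230.7], 0.73), ([279.0, 189.8], 0.72), ([218.3, 208.0], 0.66)]
scene gauge [([330.7, 221.1], 0.84), ([225.1, 213.3], 0.74), ([283.2, 199.0], 0.68)]
scene sharpener [([218.6, 243.7], 0.73)]
scene rest [([222.7, 207.0], 0.62)]
scene [([231.0, 177.0, 40.0, 73.0], 0.79)]
side knob_grip [([249.0, 148.3], 0.82)]
side gauge_blade [([285.7, 275.4], 0.83), ([305.8, 221.6], 0.76), ([223.7, 182.5], 0.49)]
side gauge [([302.9, 225.3], 0.73), ([217.4, 186.6], 0.71), ([289.4, 267.6], 0.56)]
side sharpener [([220.0, 207.8], 0.72)]
side rest [([215.2, 187.7], 0.57), ([219.3, 177.6], 0.51)]
side [([238.0, 163.0, 40.0, 46.0], 0.55)]
{'time_s': 0.7, 'q': array([-8.96289337e+01,  2.18062736e+01,  7.43363041e+01,  9.93965026e-04,
        8.38582654e+01, -1.23356652e+01]), 'qvel': array([ 0.09125365, -0.01253137, -0.03257274, -0.01983743, -0.09211323,
        0.05601182]), 'joint_efforts': array([-4.60366264e-04, -4.48250020e+01, -2.31436551e+01, -1.67741637e-04,
        4.92558884e-04, -3.43292136e-06]), 'position': array([ 0.12098154, -0.53650487,  0.23132261]), 'tool_rot': array([[ 9.75509117e-01,  2.19959004e-01,  1.71527329e-05],
       [ 2.19959003e-01, -9.75509117e-01,  1.48258934e-05],
       [ 1.99937361e-05, -1.06898961e-05, -1.00000000e+00]]), 'ft_force': array([0.81080726, 0.39530956, 0.23652594]), 'wrist_torque': array([-0.00080514, -0.0358493 ,  0.00780692]), 'gripper_force': 0.0, 'grip_width': 0.0856606141411053}
```

View pics/scene.png

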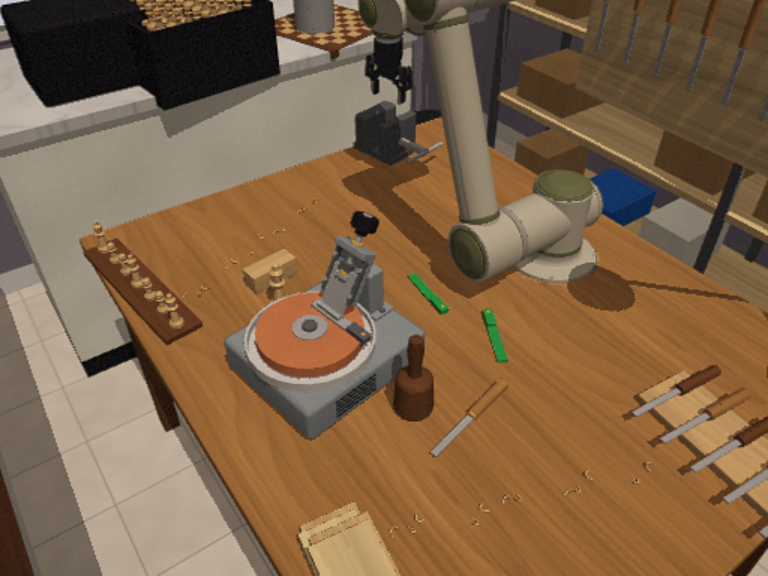

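View pics/side.png

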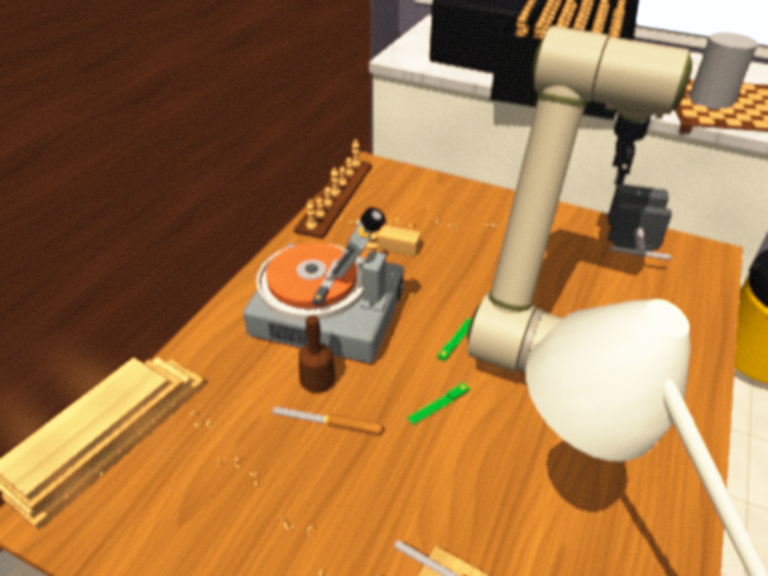

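The scene shows the black knob at about scene px (243,147) and side px (249,147), on top of the sharpener. The steel gauge lies under the toe, its dark grip at scene px (241,222) and side px (213,197). Green look-alikes lie on the bench at scene px (285,196) and (330,223), and side px (304,226) and (292,269). Those aren't part of the job: I choose the steel gauge on the stone.

```bash
cat > h.py <<'E'
import numpy as np,cv2
def load(c): return np.load(f"/tmp/{c}.npz")
def ray(k,p):
    d=np.array([(p[0]-k["cx"])/k["fx"],(p[1]-k["cy"])/k["fy"],1]); return -k["R"].T@k["t"], k["R"].T@d
def at_z(k,p,z):
    o,d=ray(k,p); return o+d*(z-o[2])/d[2]
def tri(ks,ps):
    A=np.zeros((3,3));b=np.zeros(3);R=[]
    for k,p in zip(ks,ps):
        o,d=ray(k,p); d=d/np.linalg.norm(d); P=np.eye(3)-np.outer(d,d); A+=P;b+=P@o;R.append((o,P))
    x=np.linalg.solve(A,b); return x,[np.linalg.norm(P@(x-o)) for o,P in R]
def cloud(k):
    d=k["d"];v,u=np.mgrid[:384,:512]
    C=np.stack([(u-k["cx"])/k["fx"]*d,(v-k["cy"])/k["fy"]*d,d],-1)
    return (C-k["t"])@k["R"]
E
python3 - <<'E'
from h import *
s,t=load("scene"),load("side")
print("f",s["fx"],t["fx"])
for n,a,b in [("knob",(242.7,144.9),(249,148.3)),("sharp",(218.6,243.7),(220,207.8)),("blade",(218.3,208),(223.7,182.5)),("rest",(222.5,206.8),(217,182)),("gauge",(225.1,213.3),(217.4,186.6)),("stonehub",(206.5,217),(207.5,179)),("grip",(241,222),(213,197))]:
    print(n,*tri([s,t],[a,b]))
for nm,k in (("scene",s),("side",t)):
    P=cloud(k);im=k["im"].astype(int);ok=k["d"]>0
    # stone by colour, height
    m=ok&(im[...,0]>140)&(im[...,1]<130)&(im[...,2]<90)&(im[...,0]-im[...,2]>90)&(abs(P[...,2]-.135)<.012)
    q=P[m]; print(nm,"stone",m.sum(),np.median(q,0),q.min(0),q.max(0))
    (cx,cy),r=cv2.minEnclosingCircle(q[:,:2].astype(np.float32));print(" circ",cx,cy,r)
    g=ok&(abs(P[...,2]-.095)<.008); q=P[g]; c=np.array([cx,cy]); q=q[np.linalg.norm(q[:,:2]-c,axis=1)<.3]
    print(" housing",len(q),cv2.minAreaRect(q[:,:2].astype(np.float32)))
    kb=ok&(P[...,2]>.285)&(np.linalg.norm(P[...,:2]-c,axis=-1)<.25); q=P[kb];print(" knobpts",len(q),q.mean(0),q.min(0),q.max(0))
E
```

```text
f 443.583775458821 421.8591121139863
knob [ 0.5423364  -0.01959725  0.30702304] [np.float64(0.005478637617816563), np.float64(0.005478637617816607)]
sharp [ 6.57046913e-01 -3.41628422e-03  1.05073442e-04] [np.float64(0.0067863659288812505), np.float64(0.00678636592888101)]
blade [ 0.63971138 -0.01528757  0.12666056] [np.float64(0.0003225854115463259), np.float64(0.0003225854115463713)]
rest [0.64386641 0.01980618 0.15711805] [np.float64(0.0022430280528477602), np.float64(0.0022430280528479484)]
gauge [0.64122707 0.02585979 0.13846329] [np.float64(0.0008912916571410265), np.float64(0.0008912916571409071)]
stonehub [0.6922298  0.00553072 0.13702774] [np.float64(0.0017507932532244313), np.float64(0.001750793253224455)]
grip [0.62524183 0.08443626 0.14314574] [np.float64(0.00238082493806721), np.float64(0.0023808249380671324)]
scene stone 2049 [0.72193996 0.02668601 0.13407332] [ 0.59270164 -0.09618702  0.12756011] [0.79978563 0.11301789 0.1394277 ]
 circ 0.6960688233375549 0.009578616358339787 0.10596655309200287
 housing 2450 ((0.6747981309890747, 0.027263998985290527), (0.3187594711780548, 0.4521273374557495), 25.79917335510254)
 knobpts 237 [ 0.55571257 -0.00442913  0.31439297] [ 0.52536446 -0.03703835  0.28611006] [0.57560468 0.01306662 0.33132934]
side stone 368 [0.64694442 0.05564625 0.1349051 ] [ 0.58550815 -0.08389817  0.12313348] [0.78947761 0.11515085 0.14676514]
 circ 0.6891934871673584 0.014178776182234287 0.10384538024663925
 housing 1774 ((0.6578124165534973, 0.005151033401489258), (0.31460320949554443, 0.4716232120990753), 9.661380767822266)
 knobpts 220 [ 0.54049844 -0.00664795  0.31639265] [ 0.51789597 -0.0415146   0.28503127] [0.57100116 0.0115545  0.33458859]
```

```bash
cat >> h.py <<'E'
from scipy.spatial.transform import Rotation as Ro
def plan(p0,R0,p1,wz,n,R1=None,g=0.085):
    """n rows from pose0: straight line to p1; turn wz rad about tool z, or (R1 given) shortest turn to R1"""
    p=np.array(p0,float);R=Ro.from_matrix(R0);out=[]
    for i in range(n):
        rv=np.array([0,0,wz/n]) if R1 is None else (R.inv()*Ro.from_matrix(R1)).as_rotvec()/(n-i)
        sh=np.round(R.inv().apply((np.array(p1)-p)/(n-i)),4);rv=np.round(rv,3)
        out.append(" ".join("%g"%v for v in [*sh,*rv,g])); p=p+R.apply(sh); R=R*Ro.from_rotvec(rv)
    print("; ".join(out)); return p,R.as_matrix()
yaw=np.radians(9.6)
X=np.array([np.cos(yaw),np.sin(yaw),0]);Y=np.array([-X[1],X[0],0]);A=-.5*X+np.array([0,0,.866])
KN=np.array([.545,-.015,.309])
E
python3 - <<'E'
from h import *
from rig import env
o=env.observe()
p,R=plan(o["position"],o["tool_rot"],KN+.10*A,-2.16,12)
z=-A/np.linalg.norm(A); R1=np.column_stack([Y,np.cross(z,Y),z])@Ro.from_euler("z",-138,degrees=True).as_matrix()
print(np.linalg.norm((Ro.from_matrix(R).inv()*Ro.from_matrix(R1)).as_rotvec()))
plan(p,R,KN+.10*A,0,11,R1)
E
```

```text
0.0399 -0.0348 -0.0137 0 0 -0.18 0.085; 0.0455 -0.0272 -0.0137 0 0 -0.18 0.085; 0.0496 -0.0186 -0.0137 0 0 -0.18 0.085; 0.0521 -0.0094 -0.0137 0 0 -0.18 0.085; 0.0529 0.0001 -0.0137 0 0 -0.18 0.085; 0.0521 0.0096 -0.0137 0 0 -0.18 0.085; 0.0495 0.0187 -0.0137 0 0 -0.18 0.085; 0.0454 0.0273 -0.0137 0 0 -0.18 0.085; 0.0397 0.035 -0.0137 0 0 -0.18 0.085; 0.0329 0.0415 -0.0137 0 0 -0.18 0.085; 0.0249 0.0467 -0.0136 0 0 -0.18 0.085; 0.0161 0.0505 -0.0137 0 0 -0.18 0.085
1.8205501145908296
-0 -0 0 -0.002 -0.054 -0.156 0.085; -0 -0 0 -0.002 -0.054 -0.156 0.085; -0 -0 0 -0.002 -0.054 -0.156 0.085; -0 -0 0 -0.003 -0.054 -0.156 0.085; -0 -0 0 -0.002 -0.054 -0.157 0.085; -0 -0 0 -0.002 -0.054 -0.156 0.085; 0 -0 0 -0.003 -0.055 -0.157 0.085; 0 -0 0 -0.002 -0.054 -0.156 0.085; 0 -0 0 -0.003 -0.055 -0.157 0.085; 0 -0 0 -0.002 -0.054 -0.156 0.085; 0 -0 0 -0.003 -0.055 -0.157 0.085
```

Request:
move_arm(plan="0.0399 -0.0348 -0.0137 0 0 -0.18 0.085; 0.0455 -0.0272 -0.0137 0 0 -0.18 0.085; 0.0496 -0.0186 -0.0137 0 0 -0.18 0.085; 0.0521 -0.0094 -0.0137 0 0 -0.18 0.085; 0.0529 0.0001 -0.0137 0 0 -0.18 0.085; 0.0521 0.0096 -0.0137 0 0 -0.18 0.085; 0.0495 0.0187 -0.0137 0 0 -0.18 0.085; 0.0454 0.0273 -0.0137 0 0 -0.18 0.085; 0.0397 0.035 -0.0137 0 0 -0.18 0.085; 0.0329 0.0415 -0.0137 0 0 -0.18 0.085; 0.0249 0.0467 -0.0136 0 0 -0.18 0.085; 0.0161 0.0505 -0.0137 0 0 -0.18 0.085")

```text
time_s: 2.2
position: [0.4964, -0.0216, 0.3962]
tool_rot: [[-0.729, 0.684, 0.0], [0.684, 0.729, -0.0], [-0.0, 0.0, -1.0]]
ft_force: [0.8, -0.9, 0.3]
grip_width: 0.0849
gripper_force: 0.0
```

```bash
python3 - <<'E'
from h import *
from rig import env
o=env.observe()
print(o["time_s"],o["q"].round(1),o["position"],KN+.1*A)
z=-A/np.linalg.norm(A); R1=np.column_stack([Y,np.cross(z,Y),z])@Ro.from_euler("z",-138,degrees=True).as_matrix()
plan(o["position"],o["tool_rot"],KN+.10*A,0,11,R1)
E
```

```text
2.2 [-16.2  12.6  61.1  -0.  106.2 -63. ] [ 0.49640974 -0.02160072  0.39620114] [ 0.4957002  -0.02333844  0.3956    ]
-0.0001 -0.0002 0.0001 -0.002 -0.054 -0.156 0.085; -0 -0.0002 0.0001 -0.002 -0.054 -0.156 0.085; -0 -0.0002 0 -0.002 -0.054 -0.156 0.085; 0 -0.0002 0.0001 -0.002 -0.054 -0.156 0.085; 0 -0.0001 0 -0.002 -0.054 -0.156 0.085; 0.0001 -0.0001 0 -0.002 -0.054 -0.156 0.085; 0.0001 -0.0001 0.0001 -0.002 -0.054 -0.156 0.085; 0.0001 -0.0001 0 -0.002 -0.055 -0.155 0.085; 0.0002 -0.0001 0 -0.003 -0.054 -0.156 0.085; 0.0002 -0.0001 0 -0.002 -0.055 -0.155 0.085; 0.0001 -0.0001 0.0001 -0.003 -0.054 -0.156 0.085
```

```bash
python3 - <<'E'
from h import *
from rig import env
o=env.observe()
z=-A/np.linalg.norm(A); R1=np.column_stack([Y,np.cross(z,Y),z])@Ro.from_euler("z",-124,degrees=True).as_matrix()
plan(o["position"],o["tool_rot"],KN+.10*A,0,10,R1)
E
```

```text
-0.0001 -0.0002 0.0001 -0.009 -0.057 -0.148 0.085; -0 -0.0002 0.0001 -0.009 -0.057 -0.148 0.085; -0 -0.0002 0.0001 -0.01 -0.057 -0.148 0.085; 0 -0.0002 0 -0.009 -0.057 -0.148 0.085; 0.0001 -0.0002 0 -0.01 -0.057 -0.147 0.085; 0.0001 -0.0002 0.0001 -0.009 -0.057 -0.148 0.085; 0.0001 -0.0001 0 -0.01 -0.057 -0.147 0.085; 0.0001 -0.0001 0 -0.01 -0.057 -0.148 0.085; 0.0001 -0.0001 0 -0.009 -0.056 -0.147 0.085; 0.0002 -0.0002 0.0001 -0.01 -0.057 -0.148 0.085
```

Request:
move_arm(plan="-0.0001 -0.0002 0.0001 -0.009 -0.057 -0.148 0.085; 0 -0.0002 0.0001 -0.009 -0.057 -0.148 0.085; 0 -0.0002 0.0001 -0.01 -0.057 -0.148 0.085; 0 -0.0002 0 -0.009 -0.057 -0.148 0.085; 0.0001 -0.0002 0 -0.01 -0.057 -0.147 0.085; 0.0001 -0.0002 0.0001 -0.009 -0.057 -0.148 0.085; 0.0001 -0.0001 0 -0.01 -0.057 -0.147 0.085; 0.0001 -0.0001 0 -0.01 -0.057 -0.148 0.085; 0.0001 -0.0001 0 -0.009 -0.056 -0.147 0.085; 0.0002 -0.0002 0.0001 -0.01 -0.057 -0.148 0.085")

```text
time_s: 3.45
position: [0.4948, -0.0249, 0.3952]
tool_rot: [[-0.614, -0.615, 0.495], [-0.671, 0.737, 0.082], [-0.415, -0.281, -0.865]]
ft_force: [1.1, -0.4, -0.1]
grip_width: 0.0851
gripper_force: 0.0
```

```bash
python3 - <<'E'
from h import *
from rig import env,viewer,pinpoint
o=env.observe();k=viewer.calibration("wrist")
im,d=viewer.get_image("wrist"); cv2.imwrite("pics/w1.png",cv2.cvtColor(cv2.resize(im,None,fx=1.5,fy=1.5),cv2.COLOR_RGB2BGR))
print(o["time_s"],o["q"].round(1),o["position"],o["tool_rot"].round(3).tolist(),KN+.1*A); print(k)
np.savez("/tmp/wrist.npz",im=im,d=d,**k)
for n in ["knob_grip","gauge_blade"]:print([(np.round(r["pixel"],1).tolist(),round(r["conf"],2)) for r in pinpoint("wrist",n)])
def proj(X):
    c=k["R"]@X+k["t"];th=np.arctan2(np.hypot(c[0],c[1]),c[2]);ph=np.arctan2(c[1],c[0]);return k["cx"]+k["fx"]*th*np.cos(ph),k["cy"]+k["fy"]*th*np.sin(ph)
print("pred knob",proj(KN),"end",proj(KN+.014*A))
E
```

```text
3.45 [ -25.7   -1.2   82.5   17.5   74.  -160.4] [ 0.49476898 -0.02488665  0.39520681] [[-0.614, -0.615, 0.495], [-0.671, 0.737, 0.082], [-0.415, -0.281, -0.865]] [ 0.4957002  -0.02333844  0.3956    ]
{'fx': 297.3186396354542, 'fy': 297.3186396354542, 'cx': 257.9243704872343, 'cy': 187.35381282619323, 'R': array([[-0.61472339,  0.73731395, -0.28014869],
       [ 0.4387567 ,  0.61481522,  0.65535854],
       [ 0.65544467,  0.27994711, -0.70144273]]), 't': array([ 0.43476132, -0.42982507,  0.11927569])}
[([253.8, 189.3], 0.74)]
[([471.5, 78.4], 0.64)]
pred knob (np.float64(260.3807685913984), np.float64(190.35638998506246)) end (np.float64(260.49789612299935), np.float64(195.67517354978932))
```

View pics/w1.png

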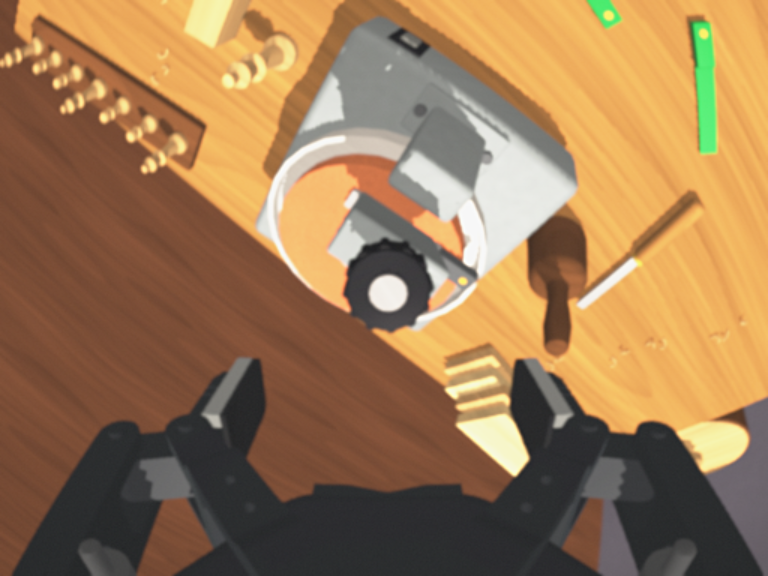

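The wrist view shows the knob's end at px (259,195) in the native picture, within 2 px of the prediction and centred between the fingers. The toe sits over the steel blade behind it. Now I descend along the axis.

```bash
sed -i 's/^KN=.*/KN=np.array([.5455,-.016,.309])/' h.py; python3 - <<'E'
from h import *
from rig import env
o=env.observe();print(o["position"])
z=-A/np.linalg.norm(A); R1=np.column_stack([Y,np.cross(z,Y),z])@Ro.from_euler("z",-124,degrees=True).as_matrix()
plan(o["position"],o["tool_rot"],KN-.022*A,0,5,R1)
E
```

```text
[ 0.49466397 -0.02548295  0.3950006 ]
-0.0005 0 0.0245 -0 -0.001 -0.002 0.085; -0.0004 0 0.0245 -0.001 -0 -0.002 0.085; -0.0004 -0 0.0244 -0 -0.001 -0.002 0.085; -0.0004 -0 0.0245 -0.001 -0 -0.001 0.085; -0.0004 -0.0001 0.0244 -0 -0.001 -0.002 0.085
```

Request:
move_arm(plan="-0.0005 0 0.0245 0 -0.001 -0.002 0.085; -0.0004 0 0.0245 -0.001 0 -0.002 0.085; -0.0004 0 0.0244 0 -0.001 -0.002 0.085; -0.0004 0 0.0245 -0.001 0 -0.001 0.085; -0.0004 -0.0001 0.0244 0 -0.001 -0.002 0.085; 0 0 0 0 0 0 0.085")

```text
time_s: 4.35
position: [0.5567, -0.0131, 0.2886]
tool_rot: [[-0.614, -0.618, 0.491], [-0.672, 0.735, 0.086], [-0.414, -0.277, -0.867]]
ft_force: [0.7, 0.4, -0.2]
grip_width: 0.0852
gripper_force: 0.0
```

```bash
python3 - <<'E'
from h import *
from rig import env,viewer
o=env.observe();print(o["position"],KN-.022*A,o["q"].round(1),o["tool_rot"].round(3).tolist())
im,d=viewer.get_image("wrist");im2,d2=viewer.get_image("side");im3,_=viewer.get_image("scene")
cv2.imwrite("pics/w2.png",cv2.cvtColor(np.hstack([im,np.vstack([cv2.resize(im2[100:260,150:330],(216,192)),cv2.resize(im3[100:260,150:330],(216,192))])]),cv2.COLOR_RGB2BGR))
E
```

```text
[ 0.55673185 -0.01310608  0.28860961] [ 0.55634596 -0.01416554  0.289948  ] [ -20.5    8.7   89.    17.4   57.2 -160.4] [[-0.614, -0.618, 0.491], [-0.672, 0.735, 0.086], [-0.414, -0.277, -0.867]]
```

View pics/w2.png

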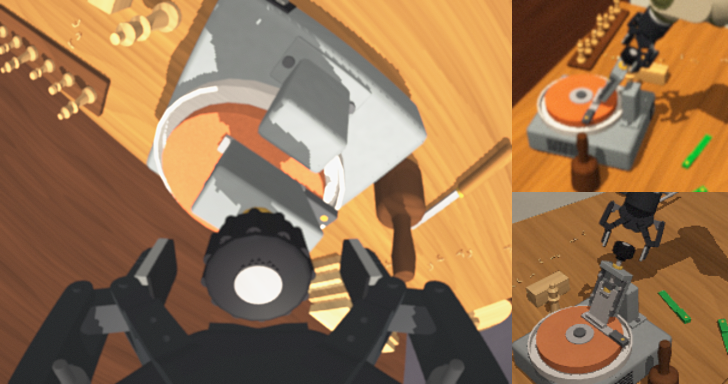

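The wrist crop shows the knob centred between the pads (knob at px 258,270; pads at 165 and 350). Closing.

Request:
move_arm(plan="0 0 0 0 0 0 0.06; 0 0 0 0 0 0 0.04; 0 0 0 0 0 0 0.04; 0 0 0 0 0 0 0.04; 0 0 0 0 0 0 0.04", grip_force=50)

```text
time_s: 5.12
position: [0.556, -0.0133, 0.2907]
tool_rot: [[-0.611, -0.618, 0.494], [-0.674, 0.734, 0.085], [-0.415, -0.281, -0.865]]
ft_force: [-7.8, 1.4, 5.9]
grip_width: 0.0467
gripper_force: 50.5
```

```bash
cat > snap.py <<'E'
import sys,numpy as np
from rig import env,viewer
o=env.observe();k={c:[viewer.get_image(c)[0] for _ in range(2)] for c in ["scene","side"]}
np.savez(f"/tmp/s_{sys.argv[1]}.npz",**{c:np.mean(v,0) for c,v in k.items()})
print(o["time_s"],o["q"].round(1),o["position"].round(4),o["ft_force"].round(1),o["wrist_torque"].round(3),o["grip_width"],"z",o["tool_rot"][:,2].round(4))
E
python3 snap.py 0
```

```text
5.125 [ -20.5    8.5   89.    17.5   57.2 -160.6] [ 0.556  -0.0133  0.2907] [-7.8  1.4  5.9] [0.321 0.924 0.177] 0.046656771892995386 z [ 0.4937  0.0852 -0.8654]
```

Request:
move_arm(plan="0 0 0 0 0 0.125 0.04; 0 0 0 0 0 0.125 0.04; 0 0 0 0 0 0.125 0.04; 0 0 0 0 0 0.125 0.04; 0 0 0 0 0 0.125 0.04; 0 0 0 0 0 0.125 0.04; 0 0 0 0 0 0.125 0.04; 0 0 0 0 0 0.125 0.04; 0 0 0 0 0 0.125 0.04; 0 0 0 0 0 0.125 0.04; 0 0 0 0 0 0.125 0.04; 0 0 0 0 0 0.125 0.04")

```text
time_s: 6.82
position: [0.5561, -0.0141, 0.2907]
tool_rot: [[-0.657, 0.569, 0.494], [0.687, 0.722, 0.083], [-0.309, 0.394, -0.865]]
ft_force: [-8.7, -2.8, 4.4]
grip_width: 0.0466
gripper_force: 50.9
```

```bash
python3 snap.py 1; cat > trk.py <<'E'
import sys,numpy as np,cv2
# subpixel shift of the toe/rest patches relative to snap 0
def sh(a,b,box):
    x0,y0,x1,y1=box; a=a[y0:y1,x0:x1].mean(-1).astype(np.float32);b=b[y0:y1,x0:x1].mean(-1).astype(np.float32)
    w=np.eye(2,3,dtype=np.float32)
    try: cc,w=cv2.findTransformECC(a,b,w,cv2.MOTION_TRANSLATION,(3,200,1e-6),None,3)
    except cv2.error: return None
    return w[:,2].round(2),round(cc,3)
from h import load
A0=np.load("/tmp/s_0.npz")
for i in sys.argv[1:]:
    B=np.load(f"/tmp/s_{i}.npz")
    for c,bs in {"scene":[(212,165,245,205),(205,195,240,228),(170,190,205,235)],"side":[(210,155,245,185),(205,175,230,200),(180,195,240,235)]}.items():
        print(i,c,[sh(A0[c],B[c],b) for b in bs])
E
python3 trk.py 1
```

```text
6.825 [-20.6   8.5  88.9  17.4  57.2 -74.4] [ 0.5561 -0.0141  0.2907] [-8.7 -2.8  4.4] [-0.414  0.751 -0.035] 0.04664750241234983 z [ 0.494   0.0832 -0.8655]
1 scene [(array([-0.06,  0.14], dtype=float32), 0.948), (array([-0.06,  0.08], dtype=float32), 0.986), (array([-0.01,  0.01], dtype=float32), 1.0)]
1 side [(array([-0.02,  0.04], dtype=float32), 0.997), (array([ 0.02, -0.02], dtype=float32), 0.999), (array([ 0.01, -0.  ], dtype=float32), 1.0)]
```

```bash
sed -i 's/range(2)/range(4)/' snap.py; cat > amp.py <<'E'
import sys,numpy as np,cv2
# amplitude of image change along the s0->s1 change (=1.5 rad of screw), on toe/rest areas
ids=sys.argv[1:]
S={i:np.load(f"/tmp/s_{i}.npz") for i in ["0","1"]+ids}
for c,(x0,y0,x1,y1) in {"scene":(205,175,250,232),"side":(203,160,245,205)}.items():
    g={i:S[i][c][y0:y1,x0:x1].mean(-1) for i in S}
    D=g["1"]-g["0"]; m=(abs(D)>4)&(abs(D)<40); 
    print(c,m.sum(),"noise",round(np.median(abs(D))/.67,2),[(i,round(float((D*(g[i]-g["0"]))[m].sum()/(D*D)[m].sum()*1.5),2), round(float(np.median(((g[i]-g["0"])/np.where(m,D,1))[m])*1.5),2)) for i in ids])
    cv2.imwrite(f"pics/D_{c}.png",cv2.resize(np.clip(128+4*D,0,255).astype(np.uint8),None,fx=6,fy=6,interpolation=0))
E
python3 amp.py 1; python3 - <<'E'
import cv2,numpy as np
a=cv2.imread("pics/D_scene.png");b=cv2.imread("pics/D_side.png")
A=np.load("/tmp/s_0.npz");f=lambda c,x0,y0,x1,y1:cv2.resize(A[c][y0:y1,x0:x1,::-1].astype(np.uint8),None,fx=6,fy=6,interpolation=0)
def pad(x):
    o=np.zeros((350,280,3),np.uint8);h,w=min(350,x.shape[0]),min(280,x.shape[1]);o[:h,:w]=x[:h,:w];return o
r=np.vstack([np.hstack([pad(a),pad(f("scene",205,175,250,232))]),np.hstack([pad(b),pad(f("side",203,160,245,205))])])
cv2.imwrite("pics/D.png",r[:600])
E
```

```text
scene 206 noise 1.74 [('1', 1.5, 1.5)]
side 121 noise 1.99 [('1', 1.5, 1.5)]
```

View pics/D.png

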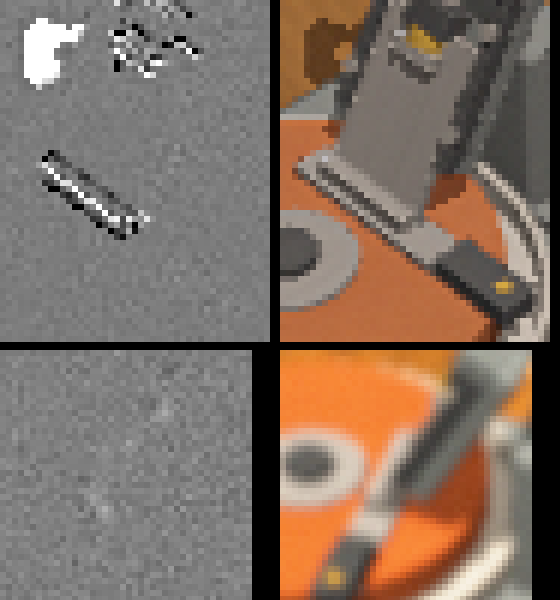

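Request:
move_arm(plan="0 0 0 0 0 0.125 0.04; 0 0 0 0 0 0.125 0.04; 0 0 0 0 0 0.125 0.04; 0 0 0 0 0 0.125 0.04")

```text
time_s: 7.52
position: [0.5559, -0.0143, 0.2906]
tool_rot: [[-0.304, 0.815, 0.494], [0.949, 0.304, 0.083], [-0.083, 0.494, -0.866]]
ft_force: [-10.7, -3.3, 4.9]
grip_width: 0.0469
gripper_force: 50.9
```

```bash
python3 snap.py 2;python3 amp.py 2
```

```text
7.525 [-20.6   8.5  89.   17.4  57.2 -45.8] [ 0.5559 -0.0143  0.2906] [-10.7  -3.3   4.9] [-0.621  0.818 -0.165] 0.04693408878722289 z [ 0.4936  0.0827 -0.8657]
scene 206 noise 1.74 [('2', 1.54, 1.51)]
side 121 noise 1.99 [('2', 0.72, 0.66)]
```

The difference picture shows a clean toe-edge signal at scene px (211–231, 199–216); the white blob above it is a moving shadow. I'll limit the measure to the toe.

```bash
sed -i 's/(205,175,250,232)/(209,198,232,217)/;s/&(abs(D)<40)//' amp.py; sed -i '/imwrite/d' amp.py; cat >> amp.py <<'E'
s=ids+["1"]
for i,j in zip(["1"]+ids[:-1],ids):
    g={k:S[k]["scene"][198:217,209:232].mean(-1) for k in (i,j)}; D=g[j]-g[i]; print(i,"->",j,"rms change",round(float(np.sqrt((D**2).mean())),2),"max",abs(D).max().round(1))
D=S["1"]["scene"][198:217,209:232].mean(-1)-S["0"]["scene"][198:217,209:232].mean(-1);print("0->1",np.sqrt((D**2).mean()).round(2))
E
python3 amp.py 2
```

```text
scene 81 noise 2.24 [('2', 1.74, 1.59)]
side 121 noise 1.99 [('2', 0.72, 0.66)]
1 -> 2 rms change 5.39 max 32.9
0->1 10.41
```

Request:
move_arm(plan="0 0 0 0 0 0.125 0.04; 0 0 0 0 0 0.125 0.04; 0 0 0 0 0 0.125 0.04; 0 0 0 0 0 0.125 0.04")

```text
time_s: 8.43
position: [0.5557, -0.0144, 0.2904]
tool_rot: [[0.124, 0.861, 0.493], [0.979, -0.188, 0.083], [0.164, 0.472, -0.866]]
ft_force: [-13.2, -4.7, 4.7]
grip_width: 0.0473
gripper_force: 51.0
```

```bash
python3 snap.py 3;python3 amp.py 2 3
```

```text
8.425 [-20.6   8.5  89.   17.4  57.2 -17.1] [ 0.5557 -0.0144  0.2904] [-13.2  -4.7   4.7] [-0.827  0.989 -0.304] 0.04729416358725482 z [ 0.4931  0.0825 -0.866 ]
scene 81 noise 2.24 [('2', 1.74, 1.59), ('3', 1.7, 1.58)]
side 121 noise 1.99 [('2', 0.72, 0.66), ('3', 0.83, 0.8)]
1 -> 2 rms change 5.39 max 32.9
2 -> 3 rms change 2.78 max 23.7
0->1 10.41
```

```bash
cat >> amp.py <<'E'
for i,j in zip(["1"]+ids[:-1],ids):
    D=S[j]["scene"]-S[i]["scene"];D=D.mean(-1);print(i,j,"static stone",D[222:240,190:210].std().round(2),"static hub edge",D[205:225,195:209].std().round(2),"grip",D[212:228,230:246].std().round(2))
    E=D[198:217,209:232]; print(np.argwhere(abs(E)>8).tolist(), E[abs(E)>8].round().tolist())
E
python3 amp.py 2 3
```

```text
scene 81 noise 2.24 [('2', 1.74, 1.59), ('3', 1.7, 1.58)]
side 121 noise 1.99 [('2', 0.72, 0.66), ('3', 0.83, 0.8)]
1 -> 2 rms change 5.39 max 32.9
2 -> 3 rms change 2.78 max 23.7
0->1 10.41
1 2 static stone 0.95 static hub edge 0.93 grip 1.18
[[2, 4], [4, 2], [5, 2], [5, 3], [5, 8], [6, 5], [7, 3], [7, 6], [8, 4], [8, 5], [8, 7], [8, 12], [9, 9], [9, 13], [10, 7], [10, 10], [10, 15], [11, 8], [11, 11], [11, 16], [12, 10], [12, 12], [12, 13], [12, 17], [13, 11], [13, 14], [13, 19], [14, 12], [14, 15], [14, 16], [15, 18], [16, 15]] [22.0, 10.0, 8.0, 12.0, -9.0, 30.0, -17.0, 33.0, 19.0, -12.0, 10.0, -9.0, 30.0, -8.0, -19.0, 32.0, -8.0, 17.0, 11.0, -9.0, -8.0, -8.0, 31.0, -9.0, -17.0, 32.0, 20.0, 15.0, 31.0, 9.0, -13.0, -22.0]
2 3 static stone 0.78 static hub edge 0.78 grip 0.92
[[4, 2], [5, 2], [6, 4], [8, 5], [8, 11], [9, 6], [11, 9], [12, 10], [13, 13], [14, 13], [15, 18]] [23.0, -11.0, 15.0, 24.0, -10.0, -10.0, 24.0, -9.0, -10.0, 12.0, 14.0]
```

Request:
move_arm(plan="0 0 0 0 0 0.125 0.04; 0 0 0 0 0 0.125 0.04")

```text
time_s: 9.07
position: [0.5555, -0.0144, 0.2903]
tool_rot: [[0.333, 0.804, 0.493], [0.902, -0.424, 0.082], [0.275, 0.417, -0.866]]
ft_force: [-13.6, -3.9, 4.3]
grip_width: 0.0467
gripper_force: 51.0
```

```bash
python3 snap.py 4;python3 amp.py 2 3 4
```

```text
9.075 [-20.6   8.5  89.   17.3  57.2  -2.8] [ 0.5555 -0.0144  0.2903] [-13.6  -3.9   4.3] [-1.006  1.101 -0.346] 0.04671887190638399 z [ 0.4928  0.0825 -0.8662]
scene 81 noise 2.24 [('2', 1.74, 1.59), ('3', 1.7, 1.58), ('4', 1.7, 1.62)]
side 121 noise 1.99 [('2', 0.72, 0.66), ('3', 0.83, 0.8), ('4', 0.75, 0.7)]
1 -> 2 rms change 5.39 max 32.9
2 -> 3 rms change 2.78 max 23.7
3 -> 4 rms change 0.91 max 6.5
0->1 10.41
1 2 static stone 0.95 static hub edge 0.93 grip 1.18
[[2, 4], [4, 2], [5, 2], [5, 3], [5, 8], [6, 5], [7, 3], [7, 6], [8, 4], [8, 5], [8, 7], [8, 12], [9, 9], [9, 13], [10, 7], [10, 10], [10, 15], [11, 8], [11, 11], [11, 16], [12, 10], [12, 12], [12, 13], [12, 17], [13, 11], [13, 14], [13, 19], [14, 12], [14, 15], [14, 16], [15, 18], [16, 15]] [22.0, 10.0, 8.0, 12.0, -9.0, 30.0, -17.0, 33.0, 19.0, -12.0, 10.0, -9.0, 30.0, -8.0, -19.0, 32.0, -8.0, 17.0, 11.0, -9.0, -8.0, -8.0, 31.0, -9.0, -17.0, 32.0, 20.0, 15.0, 31.0, 9.0, -13.0, -22.0]
2 3 static stone 0.78 static hub edge 0.78 grip 0.92
[[4, 2], [5, 2], [6, 4], [8, 5], [8, 11], [9, 6], [11, 9], [12, 10], [13, 13], [14, 13], [15, 18]] [23.0, -11.0, 15.0, 24.0, -10.0, -10.0, 24.0, -9.0, -10.0, 12.0, 14.0]
3 4 static stone 0.77 static hub edge 0.8 grip 0.97
[] []
```

The toe stopped moving: the change from 2.5 to 2.75 rad is at the noise floor, and about half the usual change showed from 2.0 to 2.5. Contact was therefore at about 2.25 rad (between 2.0 and 2.5), which puts the nip at about 5–10 N. Releasing and backing off along the axis.

Request:
move_arm(plan="0 0 0 0 0 0 0.055; 0 0 0 0 0 0 0.07; 0 0 0 0 0 0 0.085; 0 0 0 0 0 0 0.085; 0 0 0 0 0 0 0.085; 0 0 0 0 0 0 0.085; 0 0 -0.02 0 0 0 0.085; 0 0 -0.04 0 0 0 0.085; 0 0 -0.05 0 0 0 0.085; 0 0 -0.05 0 0 0 0.085; 0 0 0 0 0 0 0.085; 0 0 0 0 0 0 0.085")

```text
time_s: 10.98
position: [0.4776, -0.0272, 0.4276]
tool_rot: [[0.33, 0.805, 0.493], [0.903, -0.422, 0.085], [0.276, 0.417, -0.866]]
ft_force: [0.9, -0.2, -0.5]
grip_width: 0.0847
gripper_force: 0.0
```

```bash
python3 snap.py 5;python3 amp.py 3 4 5; python3 - <<'E'
import numpy as np,cv2
S=np.load("/tmp/s_5.npz")["scene"].astype(np.uint8)
cv2.imwrite("pics/end.png",cv2.resize(S[110:260,140:340,::-1],None,fx=4,fy=4,interpolation=cv2.INTER_CUBIC))
E
```

```text
10.975 [-27.3  -3.3  79.4  17.9  79.7  -3. ] [ 0.4776 -0.0272  0.4276] [ 0.9 -0.2 -0.5] [-0.079  0.202 -0.016] 0.08472748154275372 z [ 0.4931  0.085  -0.8658]
scene 81 noise 2.24 [('3', 1.7, 1.58), ('4', 1.7, 1.62), ('5', 1.69, 1.55)]
side 121 noise 1.99 [('3', 0.83, 0.8), ('4', 0.75, 0.7), ('5', 0.75, 0.72)]
1 -> 3 rms change 6.17 max 33.8
3 -> 4 rms change 0.91 max 6.5
4 -> 5 rms change 0.86 max 5.5
0->1 10.41
1 3 static stone 0.95 static hub edge 0.97 grip 1.24
[[2, 4], [4, 2], [5, 3], [5, 8], [6, 4], [6, 5], [7, 3], [7, 5], [7, 6], [8, 4], [8, 5], [8, 7], [8, 12], [9, 6], [9, 9], [10, 7], [10, 10], [10, 15], [11, 8], [11, 9], [11, 11], [11, 16], [12, 10], [12, 13], [12, 17], [13, 11], [13, 14], [13, 19], [14, 12], [14, 13], [14, 15], [14, 16], [16, 15]] [22.0, 33.0, 13.0, -10.0, 14.0, 33.0, -18.0, -9.0, 34.0, 18.0, 12.0, 13.0, -9.0, -17.0, 33.0, -18.0, 34.0, -9.0, 17.0, 29.0, 12.0, -9.0, -18.0, 33.0, -9.0, -17.0, 34.0, 16.0, 16.0, 15.0, 33.0, 11.0, -21.0]
3 4 static stone 0.77 static hub edge 0.8 grip 0.97
[] []
4 5 static stone 0.84 static hub edge 0.82 grip 0.98
[] []
```

View pics/end.png

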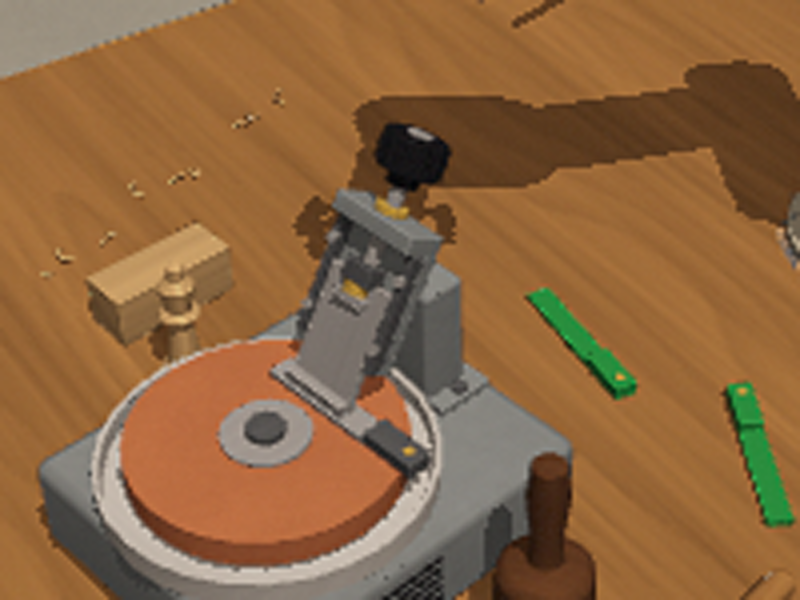

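The toe didn't move when I released, and the gauge, king, block and mallet look where they were. The torque about the axis stayed near 0.1 N m, well below what the grip would need to slip. Handing in.

```bash
python3 -c "
from rig import env
print(env.close_job())"
```

```text
the job is handed in; nothing more can be done
None
```

I turned the knob 2.75 rad clockwise and handed the job in. The toe nips the gauge blade with an estimated 5–10 N, judged from where the toe stopped moving in the camera images. I didn't check this by drawing the gauge, and the hand-in reported no verdict. The hand is clear of the sharpener, and the gauge and bystanders in view look undisturbed.

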